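Lay the parts case down and push it home

TASK

The large parts case has been left standing on its edge: push it over, away from the robot, so that it lies flat on the bench with its clear lid up. Then push it back until the whole of its far edge is flush against the wooden rail. Only push with the fingers, do not lift or carry the case, and leave the small case and everything else where they are.

Things in the scene. Friction and masses are not known exactly. Their poses are not given: they have to be found in the camera images.
- case: Large grey parts case, clear lid over 4 x 3 compartments, one rigid piece of 0.2 to 0.4 kg. Starts standing on a long edge: 30 mm thick (x), 110 mm wide (y), 100 mm high (z), lid (-x face) towards the robot within 0.3 rad. Origin: centre of the underside as it stands. Lying, it is 30 mm high and 100 mm deep, x axis down, z axis away from the robot, origin mid near side, 15 mm up.
- case_center (a point): Centre of the large case: 50 mm up as it stands, 15 mm above the bench as it lies.
- foot_edge (a point): Middle of the large case's far foot edge (15 mm behind its origin, on the bench), about which it tips: a light push of 1 to 2 N high on the lid is enough, and it falls by itself once tilted some 17 degrees. Stays on the bench all the time; when the case lies it is its near bottom edge.
- top_left (a point): Left (+y) end of the large case's top edge on the side away from the lid, 100 mm up as it stands. When the case lies, this is the left end of its far bottom edge.
- top_right (a point): Right (-y) end of the same edge.
- rail: Dark wooden rail fixed to the bench towards the back, running left to right: 600 mm long (y), 22 mm thick, 20 mm high. Origin: on the bench at the middle of its face towards the robot; that face is the plane x = 0 of its frame, its x axis points away from the robot. It is turned up to 0.08 rad.
- small_case: A smaller case of the same kind, 26 mm thick, 70 mm wide, 56 mm high, also standing on edge. To be left standing. Origin: centre of its underside.
- loupe: Black eye loupe, 34 mm across, 32 mm high, standing between the two cases' lanes. Origin: underside centre. Leave alone.
- screwdriver: Screwdriver with yellow handle, 130 mm long, lying between the two cases along x. Origin: its middle, underside. Leave alone.
- tin: Round tin, 84 mm across, 75 mm high, on the left. Origin: underside centre. Leave alone.
- watch_cushion: Watch on a grey cushion, 70 x 55 x 45 mm, on the right. Origin: underside centre. Leave alone.
- tweezers: Steel tweezers, 120 mm long, lying on the left. Origin: underside centre. Leave alone.
- dust_cover: Clear dome on a round white tray, 100 mm across, 63 mm high, on the right. Origin: underside centre. Leave alone.
Mind the look-alikes: they are no part of the job. What is shaped like the case but purple is not meant.

How it is judged:
On the way, in this order (a step that is already met when the one before it is completed fails the run):
1. the large case lies flat, clear lid up (angle between case's own x axis and vertical above 3.06 rad and height (world z) of case_center below 0.02 m), for 0.2 s.
2. its far edge is flush against the rail (all of step 1 and x of each of top_left, top_right in the frame of rail above -0.005 m and y of top_left in the frame of rail below 0.31 m and y of top_right in the frame of rail above -0.31 m), for 0.2 s.
At the end, for the whole second after the job is handed in: The large case lies flat on the bench, lid up (within about 4.5 degrees), both ends of its far edge within 5 mm of the rail's face and within the rail's length, at rest (all of step 2 and linear speed of case below 0.01 m/s); the robot touches nothing.
It fails at once if the large case is lifted, or tipped towards the robot (height (world z) of foot_edge above 0.02 m or height (world z) of case_center above 0.065 m).
It fails at once if the small case is moved more than 15 mm or tipped (distance of small_case from where it was at the start of the episode above 0.015 m or angle between small_case's own z axis and vertical above 0.3 rad).
It fails at once if another thing on the bench is moved more than 15 mm (distance of any of loupe, screwdriver, tin, watch_cushion, tweezers, dust_cover from where it was at the start of the episode above 0.015 m).
It fails at once if a standing thing is tipped over (angle between any of loupe, tin, watch_cushion, dust_cover's own z axis and vertical above 0.3 rad).
It also fails if it takes over 38 s, if anything falls off the work surface, if the arm or the gripper's body presses on something with over 40 N, if the wrist force passes 120 N, or if a joint passes its speed limit or range.

ROBOT

A 6-joint arm with a two-finger parallel gripper is mounted at the origin on the work surface. World frame = base frame: x ahead of the robot, y to its left, z up, the work surface at z = 0. Lengths are in m, angles in rad, forces in N, time in s.
With the tool pointing down it reaches from about 0.275 to 0.85 m from the base axis. Payload 19 kg.
Tool frame: the origin (TCP) lies at the very end of the fingers, on their centre line; the grasp point (between the pads) lies 19 mm behind it; z points along the fingers, y is the line along which they close (so a half turn about z gives the same grasp; the last joint's range is limited). The gripper opens to 85 mm and grips with 20 to 120 N. Pads are 22 mm wide; open, the fingers measure 114 mm over their backs; the gripper's body (76 mm by 85 mm) begins 54 mm behind the grasp point. The pads swing forward as they close: fully open they stand 13 mm farther back than shut.
Start: joints at [-1.324, 0.15, 1.437, -0, 1.554, -0.134], TCP at [0.214, -0.534, 0.206] pointing down, gripper open.
Joint ranges: [-2.8, 2.8], [-0.68, 2.1], [0.12, 2.68], [-1.39, 4.53], [0.16, 2.79], [-2.81, 2.81]. Speed limits (rad/s): [1.89, 1.89, 2.22, 3.01, 3.01, 3.01].

INTERFACE

Orientations are given as a rotation vector (axis times angle).
In Python, from cell import robot gives the robot as it stands.
- The arm moves only by the shell command python3 -m inch 'ROWS'. ROWS is JSON, a list of rows, each an object with "xyz": the shift along the tool's x, y, z in cm, a list of three; "rot": the turn, a rotation vector about the tool's x, y, z in degrees, a list of three; "fingers": the opening, from 0 (shut) to 1 (fully open). In form: [{"xyz": [dx, dy, dz], "rot": [rx, ry, rz], "fingers": fingers}, ...]. A call has 1 to 20 rows; each row is the pose to reach, as a shift and turn from the pose commanded when the call began, along the tool's axes at that moment; what a row does not reach only later rows make up. A row lasts 1/12 s, in which the tool goes at most 41.7 mm and 7.16 degrees, less where a joint would pass 70% of its speed; a pose out of reach is approached as far as the arm can. A call with a gripper value outside its range is refused whole. The fingers move at their own pace and stop on an object; the grip force is fixed at half the most. Time passes only in rows, so rows that repeat a pose let the fingers close. It gives the time, the measured TCP pose, the force, the opening and the grip force at its end, in the units of the state.
- robot.sense(): the state, without advancing time (a new reading comes with each control period).
- robot.grab_frame(name): name is "side" or "top"; returns a dict with "pixels" (384x512x3 uint8, red, green, blue), "fovy" (degrees; the focal length in pixels is half the picture's height over the tangent of half this angle, whatever the lens; pixels are square), "cx", "cy" (the principal point, pixels), "pose" (4x4, takes a point from camera to world coordinates). Camera axes: x right, y up, looking along -z (the intrinsics and any distortion apply to the point x, -y, -z); pixel columns grow to the right and rows downward; lengths in m; the calibration is good to about 2 mm. A picture is of the moment at which its call begins. There is no depth.
- robot.sign_off(): hands the job in; it is judged then, once.
Trained networks look in a picture, given as the dict that the camera call returned (one of the last four; its "shot" number tells which), for a name from the list of things; names that differ only in an ending like _2 or _b are one class to them, and where a whole thing is asked for, a point or a joint stands for the part that bears it (a point fixed in the world has none). Each returns a list of dicts, best first, with "score" (0 to 1); they miss things now and then, are a little off and sometimes report something else, mostly with a low value. They report only what shows in the picture. A call takes as long as a camera call. They do not tell look-alikes from the thing itself.
- robot.find_in(picture, name): "position" ([x, y, z] in m, in the coordinates of the camera as it stood for that picture, good to about 4 mm: the middle of the surface that is visible of it).
- robot.trace(picture, name): "pixels" (384x512 bool, what is visible of it).
The state is a dict: "clock": time; "joint_positions": joint angles; "qd": joint speeds; "joint_torque": joint torques, N m; "ee_pos": TCP position; "orientation": TCP orientation; "force": force on the tool from outside, world axes, zero at the start; "ft_torque": the same for the moment, N m; "gripper_width": finger opening in m; "finger_force": force on a finger pad.
Only numpy, scipy, OpenCV 4.12 (cv2) and the standard library are available. Lean on these libraries where they do the work, as an engineer would, in place of code of your own. Each camera call takes 0.05 s, during which the arm holds its last target. There are 200 camera calls.

## Working session

There is one attempt and no reset: what is moved stays moved. The work goes in short steps, Python scripts to look and compute and a shell command to move; the robot and the scene stay as the last step left them, time stands still between calls to the robot, and variables do not carry over. Pictures are saved under pics/ and viewed, at most 10 in all, crops included, and the job is handed in when it is done.

```bash
mkdir -p pics; ls; python3 - <<'E'
from cell import robot
import cv2,numpy as np
s=robot.sense();print(s['clock'],s['ee_pos'],s['orientation'],s['gripper_width'])
for n in('side','top'):
    f=robot.grab_frame(n);cv2.imwrite(f'pics/{n}0.png',f['pixels'][:,:,::-1]);print(n,f['fovy'],f['cx'],f['cy'],[k for k in f if k!='pixels'],f['pose'].tolist() if hasattr(f['pose'],'tolist') else f['pose'])
    T=np.array(f['pose'])
    for o in('case','small_case','rail','loupe','screwdriver','tin','tweezers','watch_cushion','dust_cover'):
        for d in robot.find_in(f,o)[:3]:
            p=T@np.r_[d['position'],1];print(n,o,round(d['score'],2),p[:3].round(3))
E
```

```text
pics
0.0 [ 0.21361226 -0.53356491  0.2055842 ] [-3.08364054e+00 -5.94272608e-01  8.63409301e-05] 0.0855599417210541
side 50.706417956042635 261.0442450220065 198.0700023564968 ['fovy', 'cx', 'cy', 'pose', 'shot'] [[-0.7962238732798338, 0.361257350580894, -0.4853047189864658, -0.05650370915872323], [-0.6049687817877172, -0.46699437103855984, 0.6449256007328175, 0.6905124280011778], [0.006349541837399533, 0.8070993644338802, 0.5903814862009835, 0.7124631750271885], [0.0, 0.0, 0.0, 1.0]]
side case 0.62 [0.348 0.134 0.063]
side case 0.61 [ 0.452 -0.125  0.065]
side case 0.58 [ 0.169 -0.316  0.078]
side small_case 0.85 [0.466 0.152 0.042]
side rail 0.65 [0.728 0.09  0.021]
side screwdriver 0.78 [0.392 0.004 0.021]
side tin 0.67 [0.57  0.387 0.064]
side tweezers 0.73 [0.39  0.415 0.008]
side watch_cushion 0.39 [ 0.497 -0.342  0.029]
side dust_cover 0.8 [ 0.591 -0.402  0.026]
top 43.661261513001904 250.57236203707654 198.07607640101665 ['fovy', 'cx', 'cy', 'pose', 'shot'] [[0.022094646608159765, 0.9950318144690201, -0.09707478965081665, 0.3100319693080228], [-0.9997134423789088, 0.022883994231625616, 0.007025377920027599, 0.004110912487813799], [0.009211933465501185, 0.09689174888759462, 0.9952522942848867, 1.427816197777263], [0.0, 0.0, 0.0, 1.0]]
top case 0.89 [ 0.185 -0.32   0.1  ]
top case 0.79 [0.358 0.117 0.102]
top case 0.72 [ 0.337 -0.298  0.1  ]
top small_case 0.61 [ 0.463 -0.143  0.099]
top small_case 0.49 [0.476 0.135 0.052]
top rail 0.85 [0.741 0.016 0.021]
top loupe 0.23 [ 0.605 -0.416  0.039]
top screwdriver 0.56 [0.398 0.003 0.026]
top tin 0.78 [0.592 0.366 0.071]
top tweezers 0.53 [0.392 0.414 0.003]
top watch_cushion 0.72 [ 0.474 -0.366  0.037]
top dust_cover 0.94 [ 0.603 -0.415  0.041]
top dust_cover 0.72 [0.74  0.017 0.019]
```

View pics/side0.png

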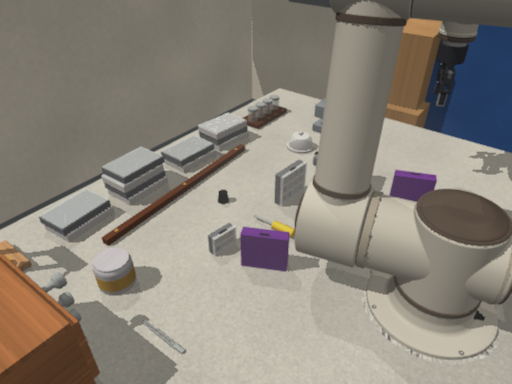

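View pics/top0.png

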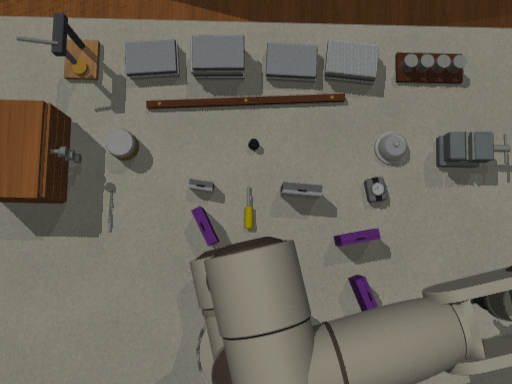

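The side view shows the grey standing case at about (291,183) and the small grey case at (222,239). Purple look-alikes stand at (265,249) and (413,186). In the top view, the candidates are grey (301,190), small grey (201,185), and purple (205,226), (357,237) and (363,293). The large case is the grey one at (301,190), because it is grey and wider than the small one. I'll confirm that with a crop.

```bash
cat > h.py <<'E'
import numpy as np,cv2
from cell import robot
def cam(f):
    H,W=f['pixels'].shape[:2];fl=H/2/np.tan(np.radians(f['fovy'])/2);return fl,np.array(f['pose'])
def ray(f,u,v):
    fl,T=cam(f);d=T[:3,:3]@np.array([(u-f['cx'])/fl,-(v-f['cy'])/fl,-1]);return T[:3,3],d
def atz(f,u,v,z):
    o,d=ray(f,u,v);return o+d*(z-o[2])/d[2]
def proj(f,p):
    fl,T=cam(f);c=T[:3,:3].T@(np.array(p)-T[:3,3]);return f['cx']+fl*c[0]/-c[2],f['cy']-fl*c[1]/-c[2]
def tri(f,a,g,b):
    o1,d1=ray(f,*a);o2,d2=ray(g,*b)
    t=np.linalg.lstsq(np.c_[d1,-d2],o2-o1,rcond=None)[0];p,q=o1+t[0]*d1,o2+t[1]*d2;return (p+q)/2,np.linalg.norm(p-q)
E
python3 - <<'E'
from h import *
T=robot.grab_frame('top');S=robot.grab_frame('side')
a=cv2.resize(T['pixels'][160:215,265:340],None,fx=6,fy=6,interpolation=2)
b=cv2.resize(S['pixels'][150:215,262:320],None,fx=5,fy=5,interpolation=2)
out=np.zeros((340,760,3),np.uint8);out[:330,:450]=a;out[:325,460:750]=b
cv2.imwrite('pics/crop.png',out[:,:,::-1])
for f,n in((T,'T'),(S,'S')):
  for d in robot.trace(f,'case')+robot.trace(f,'small_case'):
    m=d['pixels'].astype(np.uint8);ys,xs=np.nonzero(m)
    print(n,round(d['score'],2),xs.mean().round(),ys.mean().round(),len(xs),cv2.minAreaRect(np.c_[xs,ys].astype(np.float32)))
# rail front edge at z=.02 in top: dark wood mask
p=T['pixels'].astype(int)
for d in robot.trace(T,'rail')[:1]:
    m=d['pixels'];ys,xs=np.nonzero(m);c=[];
    for u in range(xs.min()+5,xs.max()-4,5):
        v=ys[xs==u].max()+.5;c.append(atz(T,u,v,.02)[:2])
    c=np.array(c);k=np.polyfit(c[:,1],c[:,0],1);print('rail x=k0*y+k1',k,np.abs(np.polyval(k,c[:,1])-c[:,0]).max(),c[:,1].min(),c[:,1].max())
E
```

```text
T 0.83 205.0 226.0 473 ((204.6000213623047, 226.2000274658203), (40.24921798706055, 12.521980285644531), 63.43495178222656)
T 0.75 362.0 292.0 575 ((362.3732604980469, 292.4212341308594), (37.82158660888672, 16.3865966796875), 65.55604553222656)
T 0.71 248.0 214.0 247 ((248.0, 207.5), (41.0, 10.0), 90.0)
T 0.62 300.0 191.0 618 ((300.20074462890625, 190.6913604736328), (42.18861770629883, 15.896533966064453), 4.969740867614746)
T 0.62 357.0 237.0 548 ((356.59429931640625, 236.98483276367188), (12.770440101623535, 46.52771759033203), 80.83765411376953)
T 0.61 201.0 186.0 267 ((200.66000366210938, 185.87998962402344), (25.880109786987305, 10.60660171508789), 8.130102157592773)
S 0.91 290.0 183.0 996 ((290.0, 183.0), (44.0, 30.0), 90.0)
S 0.86 412.0 185.0 1094 ((413.37359619140625, 186.00755310058594), (43.36923599243164, 29.609024047851562), 10.619654655456543)
S 0.74 265.0 249.0 1947 ((264.2227783203125, 249.27227783203125), (49.25434112548828, 42.09007263183594), 5.710592269897461)
S 0.75 222.0 240.0 712 ((222.66293334960938, 239.460693359375), (23.107954025268555, 35.82793045043945), 57.9946174621582)
S 0.67 170.0 197.0 1650 ((174.11178588867188, 194.63841247558594), (11.466450691223145, 171.40570068359375), 55.840309143066406)
```

View pics/crop.png

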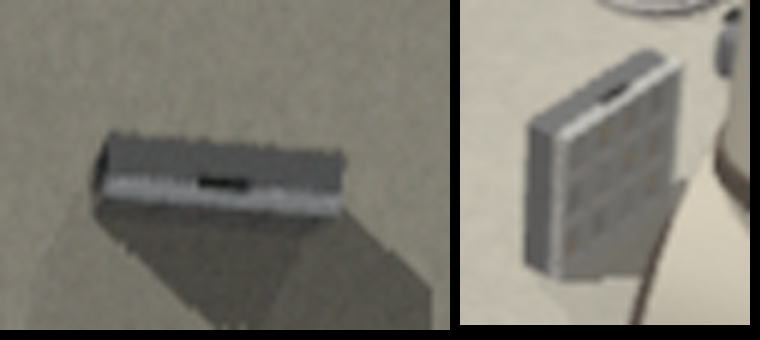

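The crop confirms it: the case is grey, its light lid with compartments faces the robot, and the top-edge corners are visible. Next I'll measure the corners from both views, then the rail.

```bash
cat > rail.py <<'E'
from h import *
def rail(T):
    p=T['pixels'].astype(int);c=[]
    m=((p[:,:,0]-p[:,:,2])>25)&(p[:,:,0]<160)
    cent=[];b=[]
    for u in range(160,336,4):
        v=np.nonzero(m[88:118,u])[0]+88
        if len(v)<4: continue
        cent.append(atz(T,u,v.max()+.5,.015)[:2]);b.append(len(v))
    c=np.array(cent);k=np.polyfit(c[:,1],c[:,0],1);r=c[:,0]-np.polyval(k,c[:,1]);g=abs(r)<.004
    return np.polyfit(c[g,1],c[g,0],1),g.sum(),len(c),np.median(b),r.std()
E
python3 - <<'E'
from rail import *
T=robot.grab_frame('top');S=robot.grab_frame('side')
print(rail(T))
t=[(282.8,182.2),(322.3,185.3),(321.7,195.7),(282.2,192.8)]
s=[(276,174.4),(301,159.6),(306.6,162.4),(281.2,177.4)]
for a,b in zip(t,s): print(tri(T,a,S,b)[0].round(4),round(tri(T,a,S,b)[1],4),atz(T,*a,.1).round(4))
print('loupe',atz(T,253.5,144.5,.032),'rail ends',atz(T,147,104,.02),atz(T,344,98,.02))
for uv in((190,185),(213,187),(302,195)):print(atz(T,*uv,.056))
print('rail side near edge', [atz(S,*q,.02).round(3) for q in((114,239),(246,152))])
for R in (S,T):
  for d in robot.find_in(R,'loupe'):print((np.array(R['pose'])@np.r_[d['position'],1])[:3],d['score'])
E
```

```text
(array([-0.06183202,  0.73504419]), np.int64(44), 44, np.float64(7.0), np.float64(0.0008655585992776953))
[ 0.4851 -0.0953  0.0975] 0.0032 [ 0.4862 -0.0943  0.1   ]
[ 0.477  -0.2075  0.096 ] 0.008 [ 0.48   -0.2049  0.1   ]
[ 0.4509 -0.2039  0.0972] 0.0003 [ 0.4508 -0.2034  0.1   ]
[ 0.4591 -0.0915  0.0993] 0.0063 [ 0.4563 -0.0931  0.1   ]
loupe [ 0.60559178 -0.0108827   0.032     ] rail ends [0.7239425  0.31136937 0.02      ] [ 0.757224   -0.28103262  0.02      ]
[0.47765411 0.16968005 0.056     ]
[0.47339231 0.10332839 0.056     ]
[ 0.45614247 -0.15347999  0.056     ]
rail side near edge [array([0.701, 0.302, 0.02 ]), array([ 0.715, -0.247,  0.02 ])]
[ 0.59859112 -0.00520954  0.02140072] 0.45
[ 0.60415793 -0.00824637  0.0326313 ] 0.56
```

```bash
cat > mv.py <<'E'
import sys;from h import *
from scipy.spatial.transform import Rotation as R
s=robot.sense();r=R.from_rotvec(s['orientation'])
x,y,z,yaw=map(float,sys.argv[1:])
a=np.radians(yaw);g=R.from_matrix(np.array([[np.cos(a),np.sin(a),0],[np.sin(a),-np.cos(a),0],[0,0,-1]]))
print('clock',s['clock'],'shift cm',(r.inv().apply(np.array([x,y,z])-s['ee_pos'])*100).round(2),'rot',np.degrees((r.inv()*g).as_rotvec()).round(2),'w',s['gripper_width'],s['force'].round(1))
E
python3 mv.py .405 -.147 .2 -3; python3 mv.py .405 -.147 .086 -3
```

```text
clock 1.55 shift cm [ 32.14 -28.8    0.62] rot [-1.000e-02 -0.000e+00  2.482e+01] w 0.08551928657962901 [-0.3  0.1  0.9]
clock 1.55 shift cm [ 32.14 -28.8   12.02] rot [-1.000e-02 -0.000e+00  2.482e+01] w 0.08551928657962901 [-0.3  0.1  0.9]
```

```bash
P='{"xyz":[32.1,-28.8,0.6],"rot":[0,0,24.8],"fingers":0.55}'; true; python3 -m inch '[{"xyz":[32.1,-28.8,0.6],"rot":[0,0,24.8],"fingers":0.55},{"xyz":[32.1,-28.8,0.6],"rot":[0,0,24.8],"fingers":0.55},{"xyz":[32.1,-28.8,0.6],"rot":[0,0,24.8],"fingers":0.55},{"xyz":[32.1,-28.8,0.6],"rot":[0,0,24.8],"fingers":0.55},{"xyz":[32.1,-28.8,0.6],"rot":[0,0,24.8],"fingers":0.55},{"xyz":[32.1,-28.8,0.6],"rot":[0,0,24.8],"fingers":0.55},{"xyz":[32.1,-28.8,0.6],"rot":[0,0,24.8],"fingers":0.55},{"xyz":[32.1,-28.8,0.6],"rot":[0,0,24.8],"fingers":0.55},{"xyz":[32.1,-28.8,0.6],"rot":[0,0,24.8],"fingers":0.55},{"xyz":[32.1,-28.8,0.6],"rot":[0,0,24.8],"fingers":0.55},{"xyz":[32.1,-28.8,0.6],"rot":[0,0,24.8],"fingers":0.55},{"xyz":[32.1,-28.8,0.6],"rot":[0,0,24.8],"fingers":0.55},{"xyz":[32.1,-28.8,0.6],"rot":[0,0,24.8],"fingers":0.55},{"xyz":[32.1,-28.8,0.6],"rot":[0,0,24.8],"fingers":0.55},{"xyz":[32.1,-28.8,0.6],"rot":[0,0,24.8],"fingers":0.55},{"xyz":[32.1,-28.8,0.6],"rot":[0,0,24.8],"fingers":0.55}]'; python3 mv.py .405 -.147 .082 -3
python3 - <<'E'
from h import *
S=robot.grab_frame('side');cv2.imwrite('pics/s1.png',cv2.resize(S['pixels'][90:290,150:420],None,fx=2.8,fy=2.8)[:,:,::-1])
E
```

```text
clock: 2.88
ee_pos: [0.4043, -0.148, 0.2002]
orientation: [-3.14, 0.084, 0.0]
force: [-0.3, -0.1, -0.4]
gripper_width: 0.0467
finger_force: 0.0
clock 2.8833 shift cm [ 0.06 -0.1  11.82] rot [-0.    0.01 -0.07] w 0.046740776892847495 [-0.3 -0.1 -0.4]
```

View pics/s1.png

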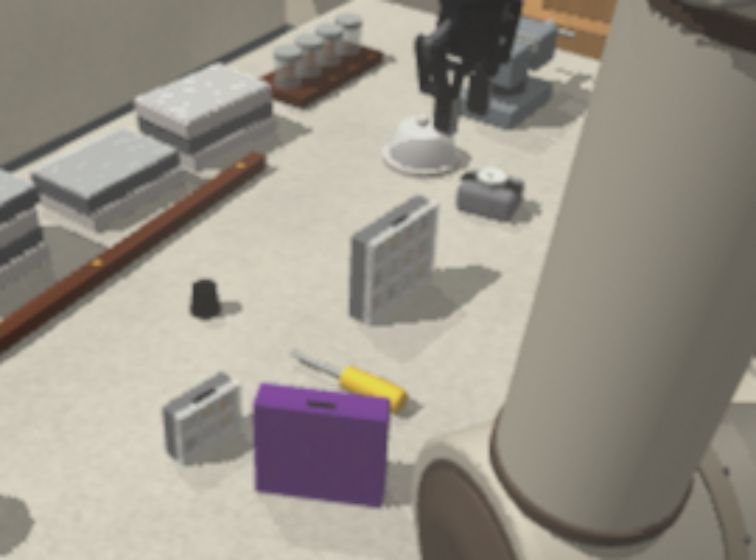

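The fingers are at crop (460,100), clear above and behind the still-standing case at crop (395,260). I'll go down and tip it.

```bash
python3 -m inch '[{"xyz":[0,0,4],"rot":[0,0,0],"fingers":0.55},{"xyz":[0,0,8],"rot":[0,0,0],"fingers":0.55},{"xyz":[0,0,11.8],"rot":[0,0,0],"fingers":0.55},{"xyz":[0,0,11.8],"rot":[0,0,0],"fingers":0.55},{"xyz":[1.5,0,11.8],"rot":[0,0,0],"fingers":0.55},{"xyz":[2.5,0,11.8],"rot":[0,0,0],"fingers":0.55},{"xyz":[3.0,0,11.8],"rot":[0,0,0],"fingers":0.55},{"xyz":[3.5,0,11.8],"rot":[0,0,0],"fingers":0.55},{"xyz":[4.0,0,11.8],"rot":[0,0,0],"fingers":0.55},{"xyz":[4.5,0,11.8],"rot":[0,0,0],"fingers":0.55},{"xyz":[5.0,0,11.8],"rot":[0,0,0],"fingers":0.55},{"xyz":[5.5,0,11.8],"rot":[0,0,0],"fingers":0.55}]'
python3 - <<'E'
from h import *
S=robot.grab_frame('side');cv2.imwrite('pics/s2.png',cv2.resize(S['pixels'][90:290,150:420],None,fx=2.8,fy=2.8)[:,:,::-1])
E
```

```text
clock: 3.93
ee_pos: [0.46, -0.15, 0.0824]
orientation: [3.141, -0.082, 0.0]
force: [0.3, -0.6, 0.9]
gripper_width: 0.0471
finger_force: 0.0
```

View pics/s2.png

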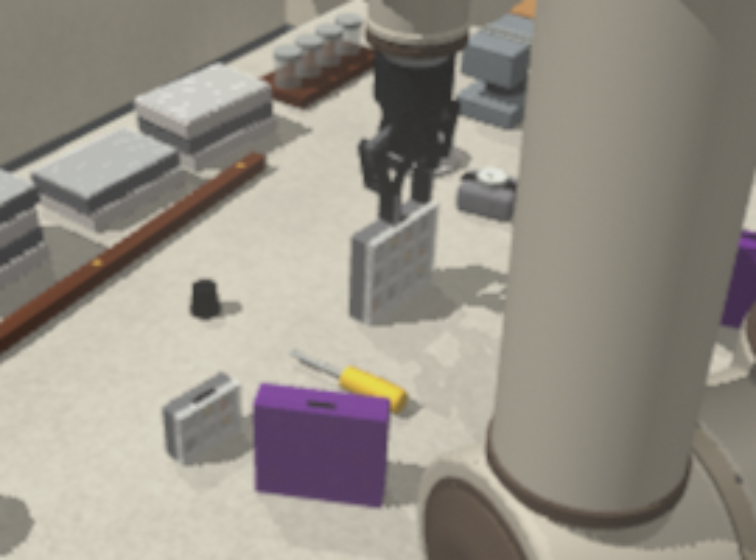

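```bash
python3 - <<'E'
from h import *
S=robot.grab_frame('side');T=robot.grab_frame('top')
c=lambda p:((p[0]-150)*2.8,(p[1]-90)*2.8)
for q in((.4043,-.148,.2),(.4043,-.148,.22),(.46,-.15,.082),(.46,-.15,.1)):print(q,np.round(c(proj(S,q))))
a=cv2.resize(T['pixels'][150:230,250:350],None,fx=4,fy=4,interpolation=2)
b=cv2.resize(S['pixels'][130:215,260:330],None,fx=5,fy=5,interpolation=2)
out=np.zeros((425,760,3),np.uint8);out[:320,:400]=a;out[:425,405:755]=b
cv2.imwrite('pics/c3.png',out[:,:,::-1])
E
```

```text
(0.4043, -0.148, 0.2) [457. 149.]
(0.4043, -0.148, 0.22) [458. 130.]
(0.46, -0.15, 0.082) [402. 234.]
(0.46, -0.15, 0.1) [403. 219.]
```

View pics/c3.png

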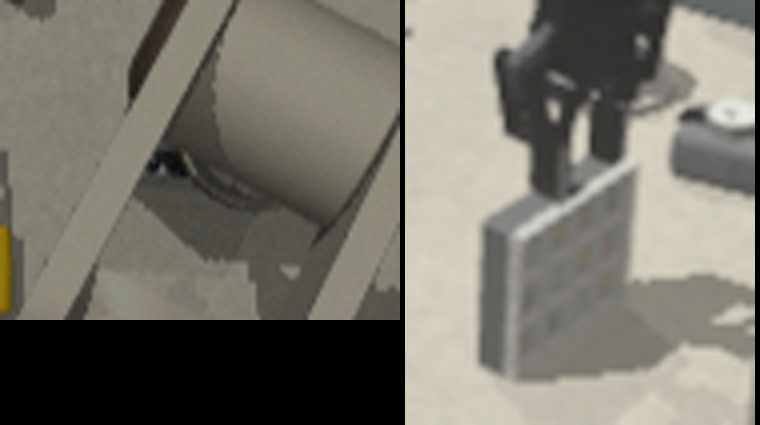

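The fingertips sit about 20 mm above the nominal TCP at this opening. They are hovering just over the top edge at crop (550,195), and nothing has been touched. I'll raise, back off, go lower and look again.

```bash
python3 -m inch '[{"xyz":[0,0,-2],"rot":[0,0,0],"fingers":0.55},{"xyz":[-3,0,-2],"rot":[0,0,0],"fingers":0.55},{"xyz":[-6,0,-2],"rot":[0,0,0],"fingers":0.55},{"xyz":[-6,0,0],"rot":[0,0,0],"fingers":0.55},{"xyz":[-6,0,2],"rot":[0,0,0],"fingers":0.55},{"xyz":[-6,0,2],"rot":[0,0,0],"fingers":0.55},{"xyz":[-6,0,2],"rot":[0,0,0],"fingers":0.55}]'
python3 - <<'E'
from h import *
S=robot.grab_frame('side')
c=lambda p:((p[0]-260)*6,(p[1]-120)*6)
p=robot.sense()['ee_pos']
for dz in(0,.01,.02):print(np.round(c(proj(S,p+[0,0,dz]))))
cv2.imwrite('pics/c4.png',cv2.resize(S['pixels'][120:215,260:340],None,fx=6,fy=6,interpolation=2)[:,:,::-1])
E
```

```text
clock: 4.67
ee_pos: [0.3992, -0.1466, 0.0621]
orientation: [-3.14, 0.082, 0.002]
force: [0.1, 0.8, -0.0]
gripper_width: 0.0469
finger_force: 0.0
[302. 401.]
[303. 384.]
[305. 366.]
```

View pics/c4.png

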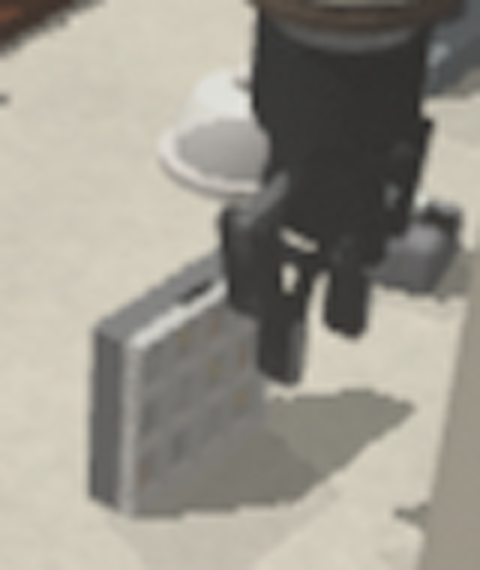

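The tips are in front of the lid at crop (280,383) and (347,337), which puts them at about z 0.084. That is a good height to push from.

```bash
python3 -m inch '[{"xyz":[2,0,0],"rot":[0,0,0],"fingers":0.55},{"xyz":[3.5,0,0],"rot":[0,0,0],"fingers":0.55},{"xyz":[4,0,0],"rot":[0,0,0],"fingers":0.55},{"xyz":[4.5,0,0],"rot":[0,0,0],"fingers":0.55},{"xyz":[5,0,0],"rot":[0,0,0],"fingers":0.55},{"xyz":[5.5,0,0],"rot":[0,0,0],"fingers":0.55},{"xyz":[6,0,0],"rot":[0,0,0],"fingers":0.55},{"xyz":[6.5,0,0],"rot":[0,0,0],"fingers":0.55},{"xyz":[7,0,0],"rot":[0,0,0],"fingers":0.55},{"xyz":[7.5,0,0],"rot":[0,0,0],"fingers":0.55},{"xyz":[8,0,0],"rot":[0,0,0],"fingers":0.55},{"xyz":[8,0,0],"rot":[0,0,0],"fingers":0.55},{"xyz":[6,0,0],"rot":[0,0,0],"fingers":0.55},{"xyz":[2,0,0],"rot":[0,0,0],"fingers":0.55},{"xyz":[0,0,0],"rot":[0,0,0],"fingers":0.55}]'
python3 - <<'E'
from h import *
S=robot.grab_frame('side');T=robot.grab_frame('top')
cv2.imwrite('pics/c5.png',np.vstack([cv2.resize(S['pixels'][110:210,170:370],(760,380)),cv2.resize(T['pixels'][90:200,180:380],(400,220))[:, :].copy() if 0 else np.hstack([cv2.resize(T['pixels'][90:200,180:380],(400,220)),np.zeros((220,360,3),np.uint8)])])[:,:,::-1])
E
```

```text
clock: 5.97
ee_pos: [0.3969, -0.146, 0.0614]
orientation: [-3.14, 0.081, 0.003]
force: [-0.8, -0.8, 0.3]
gripper_width: 0.047
finger_force: 0.0
```

View pics/c5.png

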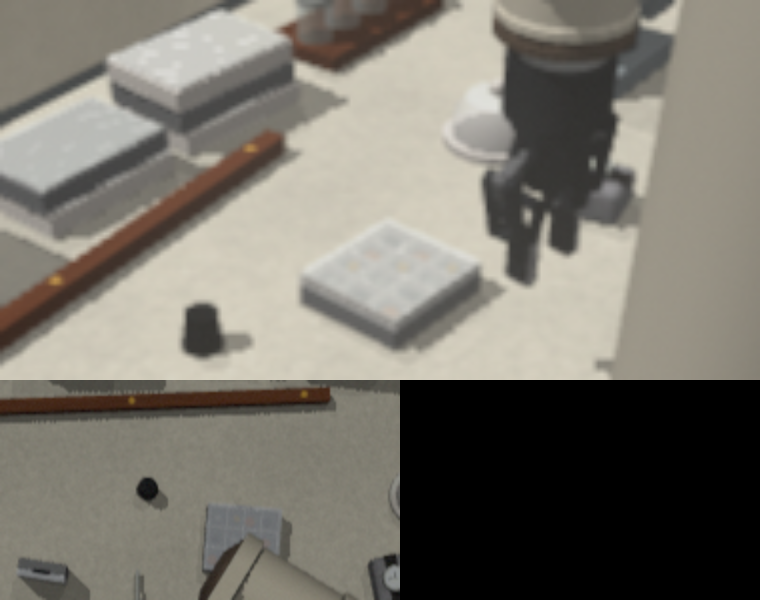

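The case lies flat with its lid up, at side crop (390,280). The loupe at crop (200,330) is clear of its path.

```bash
python3 - <<'E'
from rail import *
T=robot.grab_frame('top');S=robot.grab_frame('side')
k=rail(T)[0];print('rail',k)
for q in((283.5,152),(322,155)):p=atz(T,*q,.03);print('far top',p.round(3),'gap',p[0]-np.polyval(k,p[1]))
for q in((300,283),(392,332),(481,263),(391,219)):p=atz(S,170+q[0]/3.8,110+q[1]/3.8,.03);print('side far-l,near-l,near-r,far-r',p.round(3))
E
python3 mv.py .43 -.152 -.007 3.5;python3 mv.py .635 -.139 -.007 3.5
```

```text
rail [-0.06141554  0.73496787]
far top [ 0.586 -0.1    0.03 ] gap -0.1555140034020186
far top [ 0.579 -0.214  0.03 ] gap -0.16880634755675739
side far-l,near-l,near-r,far-r [ 0.575 -0.088  0.03 ]
side far-l,near-l,near-r,far-r [ 0.479 -0.079  0.03 ]
side far-l,near-l,near-r,far-r [ 0.478 -0.199  0.03 ]
side far-l,near-l,near-r,far-r [ 0.574 -0.209  0.03 ]
clock 6.1667 shift cm [3.02 0.33 6.97] rot [ 0.03 -0.06 -6.52] w 0.04689949449502885 [-0.7 -0.3  0.9]
clock 6.1667 shift cm [23.43 -2.05  6.99] rot [ 0.03 -0.06 -6.52] w 0.04689949449502885 [-0.7 -0.3  0.9]
```

```bash
python3 -m inch '[{"xyz":[0,0.2,3],"rot":[0,0,-6.5],"fingers":0.55},{"xyz":[0,0.3,5],"rot":[0,0,-6.5],"fingers":0.55},{"xyz":[0,0.3,5.8],"rot":[0,0,-6.5],"fingers":0.55},{"xyz":[0,0.3,6.2],"rot":[0,0,-6.5],"fingers":0.55},{"xyz":[0,0.3,6.2],"rot":[0,0,-6.5],"fingers":0.55}]'
python3 - <<'E'
from h import *
S=robot.grab_frame('side')
cv2.imwrite('pics/c6.png',cv2.resize(S['pixels'][120:215,240:340],None,fx=6,fy=6,interpolation=2)[:,:,::-1])
E
```

```text
clock: 6.58
ee_pos: [0.3998, -0.1497, -0.0001]
orientation: [-3.139, -0.096, 0.001]
force: [0.4, -0.6, 0.7]
gripper_width: 0.0472
finger_force: 0.0
```

View pics/c6.png

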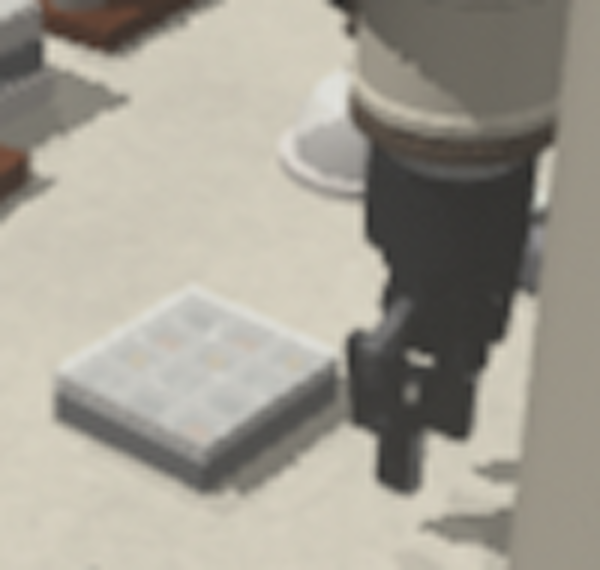

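The left fingertip is at crop (400,490), behind the case's near edge. I'll check its height.

```bash
python3 - <<'E'
from h import *
S=robot.grab_frame('side')
for z in(0,.01,.02,.03):print(z,atz(S,306.7,201.7,z).round(3))
E
python3 -m inch '[{"xyz":[0,0,0.3],"rot":[0,0,0],"fingers":0.55},{"xyz":[0,0,0.6],"rot":[0,0,0],"fingers":0.55},{"xyz":[0,0,0.6],"rot":[0,0,0],"fingers":0.55}]'
```

```text
0 [ 0.412 -0.156  0.   ]
0.01 [ 0.405 -0.144  0.01 ]
0.02 [ 0.399 -0.132  0.02 ]
0.03 [ 0.392 -0.12   0.03 ]
clock: 6.93
ee_pos: [0.3995, -0.1498, -0.0059]
orientation: [-3.14, -0.096, -0.0]
force: [-0.2, 0.5, -0.2]
gripper_width: 0.0473
finger_force: 0.0
```

```bash
python3 -m inch '[{"xyz":[2.5,0.5,0],"rot":[0,0,0],"fingers":0.55},{"xyz":[4.5,0.5,0],"rot":[0,0,0],"fingers":0.55},{"xyz":[5.5,0.5,0],"rot":[0,0,0],"fingers":0.55},{"xyz":[6.2,0.5,0],"rot":[0,0,0],"fingers":0.55},{"xyz":[7,0.5,0],"rot":[0,0,0],"fingers":0.55},{"xyz":[7.7,0.5,0],"rot":[0,0,0],"fingers":0.55},{"xyz":[8.5,0.5,0],"rot":[0,0,0],"fingers":0.55},{"xyz":[9.3,0.5,0],"rot":[0,0,0],"fingers":0.55},{"xyz":[10.1,0.5,0],"rot":[0,0,0],"fingers":0.55},{"xyz":[10.9,0.5,0],"rot":[0,0,0],"fingers":0.55},{"xyz":[11.7,0.5,0],"rot":[0,0,0],"fingers":0.55},{"xyz":[12.5,0.5,0],"rot":[0,0,0],"fingers":0.55},{"xyz":[13.3,0.5,0],"rot":[0,0,0],"fingers":0.55},{"xyz":[14.1,0.5,0],"rot":[0,0,0],"fingers":0.55},{"xyz":[14.9,0.5,0],"rot":[0,0,0],"fingers":0.55},{"xyz":[15.5,0.5,0],"rot":[0,0,0],"fingers":0.55},{"xyz":[16,0.5,0],"rot":[0,0,0],"fingers":0.55}]'
python3 - <<'E'
from h import *
S=robot.grab_frame('side')
cv2.imwrite('pics/c7.png',cv2.resize(S['pixels'][100:220,190:330],None,fx=5,fy=5,interpolation=2)[:,:,::-1])
E
```

```text
clock: 8.35
ee_pos: [0.5602, -0.1449, -0.0058]
orientation: [-3.14, -0.097, 0.0]
force: [-2.8, 0.2, 2.7]
gripper_width: 0.047
finger_force: 1.7
```

View pics/c7.png

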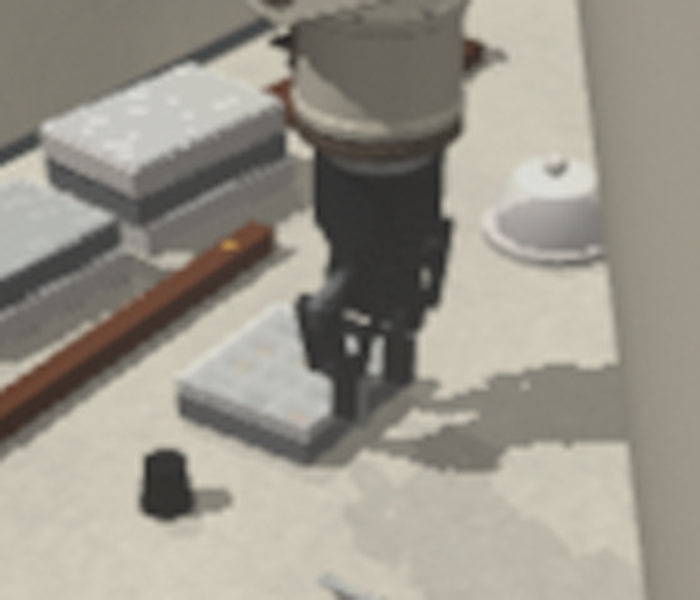

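The fingers sit square on the near side at crop (345,405), and the case stays flat. I'll push on to the rail and watch the force.

```bash
python3 -m inch '[{"xyz":[0.6,0,0],"rot":[0,0,0],"fingers":0.55},{"xyz":[1.4,0,0],"rot":[0,0,0],"fingers":0.55},{"xyz":[2.2,0,0],"rot":[0,0,0],"fingers":0.55},{"xyz":[3,0,0],"rot":[0,0,0],"fingers":0.55},{"xyz":[3.8,0,0],"rot":[0,0,0],"fingers":0.55},{"xyz":[4.6,0,0],"rot":[0,0,0],"fingers":0.55},{"xyz":[5.2,0,0],"rot":[0,0,0],"fingers":0.55},{"xyz":[5.7,0,0],"rot":[0,0,0],"fingers":0.55},{"xyz":[6,0,0],"rot":[0,0,0],"fingers":0.55},{"xyz":[6.3,0,0],"rot":[0,0,0],"fingers":0.55},{"xyz":[6.5,0,0],"rot":[0,0,0],"fingers":0.55},{"xyz":[6.5,0,0],"rot":[0,0,0],"fingers":0.55}]'; python3 -m inch '[{"xyz":[0.2,0,0],"rot":[0,0,0],"fingers":0.55},{"xyz":[0.4,0,0],"rot":[0,0,0],"fingers":0.55},{"xyz":[0.4,0,0],"rot":[0,0,0],"fingers":0.55}]'
```

```text
clock: 9.4
ee_pos: [0.6247, -0.141, -0.0058]
orientation: [-3.14, -0.096, -0.001]
force: [-0.2, 0.6, 0.4]
gripper_width: 0.047
finger_force: 0.0
clock: 9.65
ee_pos: [0.6287, -0.1408, -0.0058]
orientation: [-3.14, -0.096, -0.001]
force: [0.4, 0.0, 0.0]
gripper_width: 0.0468
finger_force: 0.0
```

```bash
python3 -m inch '[{"xyz":[0.2,0,0],"rot":[0,0,0],"fingers":0.55},{"xyz":[0.4,0,0],"rot":[0,0,0],"fingers":0.55},{"xyz":[0.4,0,0],"rot":[0,0,0],"fingers":0.55}]';  python3 -m inch '[{"xyz":[0.15,0,0],"rot":[0,0,0],"fingers":0.55},{"xyz":[0.3,0,0],"rot":[0,0,0],"fingers":0.55},{"xyz":[0.3,0,0],"rot":[0,0,0],"fingers":0.55}]'
python3 - <<'E'
from rail import *
S=robot.grab_frame('side');T=robot.grab_frame('top')
for f in(S,T):
  for d in robot.find_in(f,'case')[:5]:print((np.array(f['pose'])@np.r_[d['position'],1])[:3].round(3),d['score'])
E
```

```text
clock: 9.9
ee_pos: [0.63, -0.1406, -0.006]
orientation: [-3.14, -0.096, 0.009]
force: [-24.8, -2.5, 12.3]
gripper_width: 0.0471
finger_force: 12.2
clock: 10.15
ee_pos: [0.6302, -0.1405, -0.0061]
orientation: [-3.139, -0.096, 0.018]
force: [-50.4, -1.7, 28.8]
gripper_width: 0.0472
finger_force: 25.5
[ 0.677 -0.102  0.028] 0.83
[0.347 0.133 0.063] 0.81
[ 0.171 -0.315  0.071] 0.64
[ 0.336 -0.299  0.1  ] 0.94
[ 0.176 -0.324  0.101] 0.8
[0.368 0.121 0.103] 0.75
```

The case is hard against the rail. I'll back straight off, then raise and clear the view.

```bash
python3 -m inch '[{"xyz":[-0.4,0,0],"rot":[0,0,0],"fingers":0.55},{"xyz":[-0.8,0,0],"rot":[0,0,0],"fingers":0.55},{"xyz":[-2,0,0],"rot":[0,0,0],"fingers":0.55},{"xyz":[-5,0,0],"rot":[0,0,0],"fingers":0.55},{"xyz":[-8,0,0],"rot":[0,0,0],"fingers":0.55},{"xyz":[-11,0,-3],"rot":[0,0,0],"fingers":0.55},{"xyz":[-14,0,-7],"rot":[0,0,0],"fingers":0.55},{"xyz":[-18,0,-11],"rot":[0,0,0],"fingers":0.55},{"xyz":[-21,0,-15],"rot":[0,0,0],"fingers":0.55},{"xyz":[-23,0,-19],"rot":[0,0,0],"fingers":0.55},{"xyz":[-23,0,-20],"rot":[0,0,0],"fingers":0.55},{"xyz":[-23,0,-20],"rot":[0,0,0],"fingers":0.55}]'
python3 - <<'E'
from rail import *
T=robot.grab_frame('top');S=robot.grab_frame('side');k=rail(T)[0];print(k)
for f,n in((T,'T'),(S,'S')):
  for d in robot.trace(f,'case'):
    m=d['pixels'].astype(np.uint8);ys,xs=np.nonzero(m);c=atz(f,xs.mean(),ys.mean(),.03)
    if c[0]<.6: continue
    hull=cv2.convexHull(np.c_[xs,ys].astype(np.float32));b=cv2.approxPolyN(hull,4 if n=='T' else 6)[0] if hasattr(cv2,'approxPolyN') else hull[:,0]
    print(n,round(d['score'],2),c.round(3))
    for q in b:
        p=atz(f,*q,.03);print('  ',q,p.round(3),'d',round(p[0]-np.polyval(k,p[1]),4))
E
```

```text
clock: 11.35
ee_pos: [0.4057, -0.1555, 0.2013]
orientation: [3.135, 0.095, 0.013]
force: [0.7, -0.6, 2.1]
gripper_width: 0.047
finger_force: 0.0
[-0.06737825  0.73600523]
T 0.79 [ 0.688 -0.135  0.03 ]
   [278.05554 137.05556] [ 0.63  -0.083  0.03 ] d -0.1114
   [276.2125 102.0375] [ 0.737 -0.076  0.03 ] d -0.0045
   [313.7126   100.251785] [ 0.745 -0.188  0.03 ] d -0.0038
   [315.44284 134.85631] [ 0.64  -0.194  0.03 ] d -0.1095
S 0.6 [ 0.671 -0.114  0.03 ]
   [250.7619  172.19046] [ 0.613 -0.144  0.03 ] d -0.133
   [232.69644 186.64287] [ 0.606 -0.049  0.03 ] d -0.1336
   [209.     176.1111] [ 0.7   -0.048  0.03 ] d -0.0389
   [209.  166.6] [ 0.738 -0.089  0.03 ] d -0.0035
   [228.49057 154.90565] [ 0.738 -0.183  0.03 ] d -0.0104
   [252.47458 163.62712] [ 0.64  -0.188  0.03 ] d -0.1084
```

```bash
python3 -c "
from cell import robot
print(robot.sign_off())"
```

```text
the job is handed in; nothing more can be done
None
```

The large case was pushed over to lie flat with its lid up, then pushed against the rail until the wrist force reached about 50 N. The top view put both ends of its far edge within about 4.5 mm of the rail (limit 5 mm), and I then backed the arm clear and handed the job in; no verdict came back.

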